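Top up the lamp riser and hold the try square in its corner

TASK

Set the loose carton squarely on top of the strapped column on the plywood board, edges flush with the cartons below, and let go of it. Then take the try square by its wooden stock, stand it upright on the board with its blade end towards the column, about midway along the column's long face, and press it into the corner, firmly down on the board and firmly against the column, so that both its faces touch. Finish while still gripping and pressing the square there, with the top carton still in place and none of the jars, cups and bottles around disturbed.

Things in the scene. Friction and masses are not known exactly. Their poses are not given: they have to be found in the camera images.
- board: plywood board 140 (x) x 310 (y) x 12 mm thick, fixed flat on the bench; origin at the centre of its underside, z up; its top is 12 mm above the bench
- column: two closed brown cartons strapped together, fixed on the board near its +y end, same yaw as the board: 100 (x) x 60 (y) x 90 mm tall, rigid; origin at the centre of its underside, on the board's top; x along the long side. The long face to work against is the -y one, 30 mm from the origin; about 200 mm of free board lies before it
- column_top (a point): centre of the column's top, 90 mm above its origin, axes as the column's
- carton: the loose closed brown carton 100 (x) x 60 (y) x 45 mm tall, about 0.3 kg, lying flat on the bench left or right of the board; origin at the centre of its underside, x along its long side; same footprint as the column
- square: try square, 0.22 kg, standing on its wooden stock left or right of the board. Stock 32 (x) x 150 (y) x 35 mm tall, origin at centre of its underside. At its +y end (heel) a steel blade 4 (x) x 30 (y) mm rises to 143 mm, outer edge flush with the stock's end. In the corner: underside on the board, +y end on the column's -y face, y as the column's. Grip across x, at y -75 to +45 mm
- square_heel (a point): the square's outer corner: bottom of its +y end, at y = +75 mm, x = 0, z = 0 of the square
- amber_jar: bystander: amber glass jar with black lid, 72 mm diameter, 120 mm tall, standing on the bench; origin at the centre of its underside
- black_bottle: bystander: black plastic bottle, 56 mm diameter, 130 mm tall, standing on the bench; origin at the centre of its underside
- glass: bystander: small drinking glass, 52 mm diameter, 60 mm tall, standing on the bench; origin at the centre of its underside
- pot: bystander: small empty terracotta pot, 76 mm diameter, 60 mm tall, standing on the bench; origin at the centre of its underside
- tin: bystander: yellow tub, 66 mm diameter, 70 mm tall, standing on the bench; origin at the centre of its underside
- beaker: bystander: white plastic cup, 84 mm diameter, 70 mm tall, standing on the bench; origin at the centre of its underside
Not all that is in view belongs to the job. What is shaped like the carton but pink is not meant. There is more than one size of the square; the one meant has the size given above.

How it is judged:
By the outcome, as a careful person would: the job done as asked, in the order asked, and still so for the second after the job is handed in, while the arm keeps its last pose, push and grip.
It also fails if it takes over 72 s, if anything falls off the work surface, if the arm or the gripper's body presses on something with over 40 N, if the wrist force passes 120 N, or if a joint passes its speed limit or range.

ROBOT

A 6-joint arm with a two-finger parallel gripper is mounted at the origin on the work surface. World frame = base frame: x ahead of the robot, y to its left, z up, the work surface at z = 0. Lengths are in m, angles in rad, forces in N, time in s.
With the tool pointing down it reaches from about 0.225 to 0.875 m from the base axis. Payload 3.4 kg.
Tool frame: the origin (TCP) lies at the very end of the fingers, on their centre line; the grasp point (between the pads) lies behind it (manip.grasp_offset is the z of the grasp point in the tool frame, in m); z points along the fingers, y is the line along which they close (so a half turn about z gives the same grasp; the last joint's range is limited). The gripper opens to 85 mm and grips with 20 to 120 N. Pads are 22 mm wide; open, the fingers measure 114 mm over their backs; the gripper's body (76 mm by 85 mm) begins 54 mm behind the grasp point. The pads swing forward as they close: fully open they stand 13 mm farther back than shut.
Start: joints at [0.987, 0.276, 1.505, -0, 1.361, -0.121], TCP at [0.257, 0.515, 0.231] pointing down, gripper open.
Joint ranges: [-2.89, 2.89], [-0.75, 2.08], [0.22, 2.7], [-1.18, 4.32], [0.11, 2.71], [-2.7, 2.7]. Speed limits (rad/s): [2.57, 2.57, 3.14, 3.14, 3.14, 3.14].

INTERFACE

Orientations are given as a unit quaternion [w, x, y, z].
In Python, from rig import manip gives the robot as it stands.
- The arm moves only by the shell command python3 -m pendant 'ROWS' [FORCE]. ROWS is JSON, a list of rows, each an object of numbers: "dx", "dy", "dz": the shift along the tool's x, y, z in m; "rx", "ry", "rz": the turn, a rotation vector about the tool's x, y, z in degrees; "hand": the finger opening in m, from 0 to 0.0854. In form: [{"dx": .., "dy": .., "dz": .., "rx": .., "ry": .., "rz": .., "hand": ..}, ...]. A call has 1 to 12 rows; each row shifts and turns the commanded pose from where the row before left it, along the tool's axes as they then stand; what a row does not reach is not made up. A row lasts 1/12 s, in which the tool goes at most 41.7 mm and 7.16 degrees, less where a joint would pass 70% of its speed; a pose out of reach is approached as far as the arm can. A call is refused whole if a number of a shift passes 0.0417 or a number of a turn 7.16, either way. A call with a gripper value outside its range is refused whole. The fingers move at their own pace and stop on an object; FORCE is the grip in N (left out, the last holds). Time passes only in rows, so rows that do not move let the fingers close. It gives the time, the measured TCP pose, the force, the opening and the grip force at its end, in the units of the state.
- manip.get_state(): the state, without advancing time (a new reading comes with each control period).
- manip.get_image(name): name is "scene" or "top"; returns a dict with "frame" (480x640x3 uint8, red, green, blue), "fx", "fy", "cx", "cy" (pixels), "position" and "attitude" of the camera in the world. Camera axes: x right, y up, looking along -z (the intrinsics and any distortion apply to the point x, -y, -z); pixel columns grow to the right and rows downward; lengths in m; the calibration is good to about 2 mm. A picture is of the moment at which its call begins. There is no depth.
- manip.sign_off(): hands the job in; it is judged then, once.
The state is a dict: "clock": time; "qpos": joint angles; "qd": joint speeds; "effort": joint torques, N m; "position": TCP position; "ee_rot": TCP orientation; "contact_force": force on the tool from outside, world axes, zero at the start; "moment": the same for the moment, N m; "width": finger opening in m; "gripper_force": force on a finger pad.
Only numpy, scipy, OpenCV 4.12 (cv2) and the standard library are available. Lean on these libraries where they do the work, as an engineer would, in place of code of your own. Each camera call takes 0.05 s, during which the arm holds its last target. There are 200 camera calls.

## Working session

There is one attempt and no reset: what is moved stays moved. The work goes in short steps, Python scripts to look and compute and a shell command to move; the robot and the scene stay as the last step left them, time stands still between calls to the robot, and variables do not carry over. Pictures are saved under pics/ and viewed, at most 10 in all, crops included, and the job is handed in when it is done.

```bash
mkdir -p pics; ls
python3 - <<'E'
from rig import manip
import cv2
for n in("scene","top"):
    d=manip.get_image(n)
    cv2.imwrite(f"pics/{n}0.png",d["frame"][:,:,::-1])
    print({k:v for k,v in d.items() if k!="frame"})
print(manip.get_state(), manip.grasp_offset)
E
```

```text
pics
{'fx': 433.73620638959375, 'fy': 433.73620638959375, 'cx': 320.7043179902723, 'cy': 241.71717510694867, 'position': array([ 1.32504351, -0.33863545,  0.71001765]), 'attitude': array([0.74877655, 0.37245748, 0.25016451, 0.48787993])}
{'fx': 436.9478244197676, 'fy': 436.9478244197676, 'cx': 323.21182435226183, 'cy': 237.24516507333567, 'position': array([ 0.50370593, -0.01376497,  1.09250832]), 'attitude': array([-0.7007324 , -0.02274336,  0.03193514,  0.71234612])}
{'clock': 0.1, 'qpos': array([ 9.87021684e-01,  2.76575805e-01,  1.50597864e+00,  2.74487926e-05,
        1.36069164e+00, -1.21002190e-01]), 'qd': array([ 0.00055453, -0.00038396, -0.00075059,  0.00053807,  0.00090075,
       -0.00143575]), 'effort': array([ 2.49633114e-03, -4.17700696e+01, -2.46405584e+01,  1.26610312e-04,
        5.75144455e-03, -7.55885765e-06]), 'position': array([0.25644615, 0.51414556, 0.23051219]), 'ee_rot': array([-2.97928986e-04,  2.29329745e-01,  9.73348439e-01, -7.71284145e-04]), 'contact_force': array([-0.93603702,  0.50399341,  0.14996855]), 'moment': array([-0.04375555,  0.00149985, -0.00583026]), 'gripper_force': 0.0, 'width': 0.0853159817459826} -0.0187
```

View pics/scene0.png

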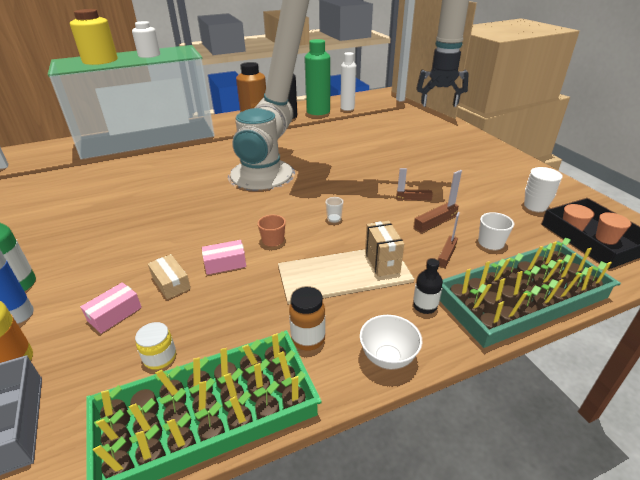

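View pics/top0.png

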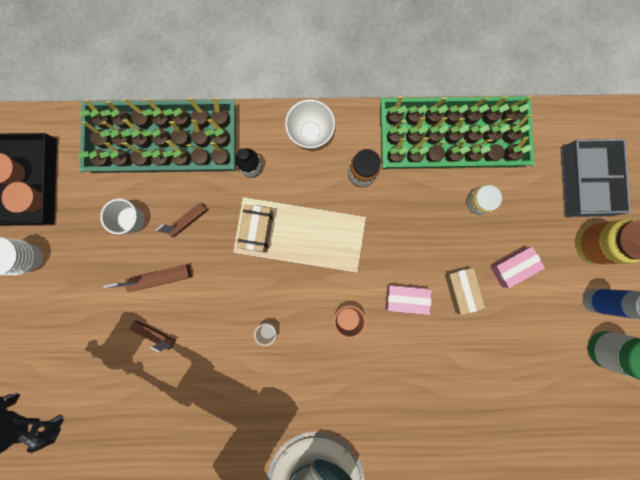

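The top view shows the board at about (300,235) with the column at its left end (255,228).
- Squares: stocks near (187,220), (158,278) and (153,335). The one at (158,278) is longest at about 60 px, which fits 150 mm. The other two are about 40–45 px.
- Cartons: pink at (410,300) and (519,267), brown at (466,291). The brown one is meant.

I'll confirm with enlarged crops and measure.

```bash
cat > h.py <<'E'
from rig import manip
import numpy as np, cv2
from scipy.spatial.transform import Rotation as R
def rot(q): return R.from_quat([q[1],q[2],q[3],q[0]])
def ray(d,uv):
    uv=np.atleast_2d(uv).astype(float)
    v=np.c_[(uv[:,0]-d["cx"])/d["fx"],-(uv[:,1]-d["cy"])/d["fy"],-np.ones(len(uv))]
    return rot(d["attitude"]).apply(v)
def plane(d,uv,z):
    r=ray(d,uv);p=d["position"]
    return (p+r*((z-p[2])/r[:,2])[:,None])[:,:2]
def proj(d,P):
    c=rot(d["attitude"]).inv().apply(np.atleast_2d(P)-d["position"])
    return np.c_[d["cx"]+d["fx"]*c[:,0]/-c[:,2], d["cy"]-d["fy"]*c[:,1]/-c[:,2]]
def blobs(mask,amin=80):
    n,l,s,c=cv2.connectedComponentsWithStats(mask.astype(np.uint8))
    return [(l==i) for i in range(1,n) if s[i,4]>=amin]
def rect(d,m,z):
    """min-area rectangle of mask's outline in world at height z: centre, sides, yaw of long side (deg)"""
    cs,_=cv2.findContours(m.astype(np.uint8),cv2.RETR_EXTERNAL,cv2.CHAIN_APPROX_NONE)
    c=max(cs,key=cv2.contourArea)[:,0]
    b=cv2.boxPoints(cv2.minAreaRect(plane(d,c,z).astype(np.float32)))
    e=[b[1]-b[0],b[2]-b[1]];L=[np.linalg.norm(x) for x in e];k=int(L[1]>L[0])
    return b.mean(0).round(4),round(float(L[k]),4),round(float(L[1-k]),4),round(float(np.degrees(np.arctan2(e[k][1],e[k][0]))),1)
def show(d,x0,y0,x1,y1,s): return cv2.resize(d["frame"][y0:y1,x0:x1,::-1],None,fx=s,fy=s,interpolation=cv2.INTER_CUBIC)
E
python3 - <<'E'
from h import *
d=manip.get_image("top"); s=manip.get_image("scene")
C=np.zeros((600,800,3),np.uint8)
C[:600,:345]=show(d,100,195,215,395,3)[:600]
a=show(d,230,190,375,275,3);C[:a.shape[0],350:350+a.shape[1]]=a
a=show(d,395,240,545,330,3);C[260:260+a.shape[0],350:350+a.shape[1]]=a
cv2.imwrite("pics/c1.png",C)
np.savez("v0.npz",top=d["frame"],scene=s["frame"])
hsv=cv2.cvtColor(d["frame"],cv2.COLOR_RGB2HSV)
for n,(u,v) in dict(board=(320,235),wood=(420,350),wood2=(250,290),carton=(458,298),strap=(466,291),stock=(165,277),stock2=(190,218),col=(246,228),bladeM=(117,285)).items(): print(n,hsv[v,u])
print(proj(d,[[.5,.1,0],[.5,.1,.1]]))
E
```

```text
board [ 23  52 231]
wood [ 15 115 180]
wood2 [ 15 116 180]
carton [ 18  85 206]
strap [ 34   9 233]
stock [ 10 129 142]
stock2 [ 10 131 132]
col [ 18  86 207]
bladeM [ 0  5 97]
[[272.10576097 273.42600511]
 [267.49356439 273.65505955]]
```

View pics/c1.png

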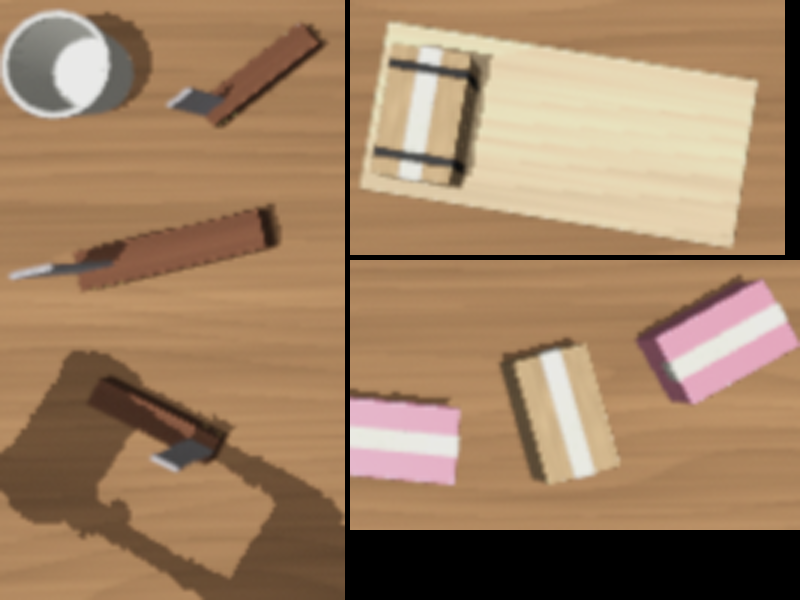

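The crop confirms it. The middle stock at (165,277) is the 150 mm square, with its blade at the left (+y) end. The brown carton is at (466,291), between the two pink boxes.

```bash
cat > meas.py <<'E'
from h import *
d=manip.get_image("top")
hsv=cv2.cvtColor(d["frame"],cv2.COLOR_RGB2HSV).astype(int);H,S,V=hsv[...,0],hsv[...,1],hsv[...,2]
def win(m,x0,y0,x1,y1):
    o=np.zeros_like(m);o[y0:y1,x0:x1]=m[y0:y1,x0:x1];b=blobs(o);return max(b,key=lambda k:k.sum())
bright=(S<102)&(V>190)
print("carton",rect(d,win(bright,440,262,492,320),.045))
print("board",rect(d,win((S<75)&(V>190),225,190,375,275),.012))
col=win(((S>=66)&(S<102)&(V>190)),237,200,275,256)
cs=[b for b in blobs((lambda m:m)(np.where(np.indices(S.shape)[1]<0,False,((S>=66)&(S<102)&(V>190)))),15)]
m=np.zeros_like(V,bool)
for b in cs:
    y,x=np.nonzero(b)
    if 237<x.mean()<275 and 200<y.mean()<256: m|=b
hull=cv2.convexHull(np.argwhere(m)[:,::-1].astype(np.int32));mm=np.zeros(V.shape,np.uint8);cv2.fillPoly(mm,[hull],1)
print("col",rect(d,mm,.102), hull.min((0,1)),hull.max((0,1)))
for n,w in dict(A=(165,200,215,240),B=(120,258,195,297),C=(125,315,180,352)).items():
    print("stock",n,rect(d,win((H<13)&(S>100)&(V<165),*w),.035))
bl=win((S<45)&(V<215),100,270,126,297); ys,xs=np.nonzero(bl);print("blade px",xs.min(),ys[xs==xs.min()].mean())
print("tip",plane(d,[[xs.min(),ys[xs==xs.min()].mean()]],.143))
# bystanders: lids/rims read in picture
for n,u,v,z in [("jar",366,163,.12),("bottle",247,159,.13),("glass",265,333,.06),("pot",348,319,.06),("tin",488,198,.07),("beaker",310,125,.07),("cup?",121,216,.07)]: print(n,plane(d,[[u,v]],z).round(3))
E
python3 meas.py
```

```text
carton (array([ 0.4503, -0.3705], dtype=float32), 0.1016, 0.059, 13.9)
board (array([0.5963, 0.0308], dtype=float32), 0.3112, 0.1409, 79.9)
col (array([0.605 , 0.1327], dtype=float32), 0.1023, 0.0618, -10.1) [236 205] [269 250]
stock A (array([0.6344, 0.3037], dtype=float32), 0.1075, 0.0267, -51.8)
stock B (array([0.4953, 0.3701], dtype=float32), 0.1578, 0.033, -77.9)
stock C (array([0.3609, 0.3822], dtype=float32), 0.1102, 0.028, 63.0)Traceback (most recent call last):
  File "meas.py", line 19, in <module>
    bl=win((S<45)&(V<215),100,270,126,297); ys,xs=np.nonzero(bl);print("blade px",xs.min(),ys[xs==xs.min()].mean())
  File "meas.py", line 5, in win
    o=np.zeros_like(m);o[y0:y1,x0:x1]=m[y0:y1,x0:x1];b=blobs(o);return max(b,key=lambda k:k.sum())
                                                                       ~~~^^^^^^^^^^^^^^^^^^^^^^^^
ValueError: max() iterable argument is empty
```

```bash
sed -i '/^bl=/d;/^print("tip"/d' meas.py; python3 meas.py | tail -7
cat > go.py <<'E'
# python3 go.py x y z yaw_of_tool_y : shift in present tool axes, remaining rz and tilt
import sys; from h import *
x,y,z,w=map(float,sys.argv[1:5]); s=manip.get_state(); r=rot(s["ee_rot"]);M=r.as_matrix()
yaw=np.degrees(np.arctan2(M[1,1],M[0,1]))
dw=(yaw-w+180)%360-180
print("pos",s["position"].round(4),"yaw",yaw.round(2),"z",M[:,2].round(4),"F",s["contact_force"].round(1),"w",round(s["width"],4),"g",round(s["gripper_force"],1),"t",round(s["clock"],2),"q",s["qpos"].round(2))
d=np.array([x,y,z])-s["position"]
print("rz",round(dw,2),"shift now(mm)",(r.inv().apply(d)*1e3).round(1))
c,sn=np.cos(np.radians(w)),np.sin(np.radians(w))
T=np.array([[-sn,c,0],[c,sn,0],[0,0,-1]]).T  # ideal target axes (x=y x z, z down)
T[:,0]=np.cross(T[:,1],T[:,2])
print("shift after turn(mm)",(T.T@d*1e3).round(1),"full rotvec",np.degrees((r.inv()*R.from_matrix(T)).as_rotvec()).round(2))
E
python3 -m pendant '[{"rz":7,"hand":0.0854},{"rz":7},{"rz":7},{"rz":7},{"rz":7},{"rz":7},{"rz":7},{"rz":7},{"rz":7},{"rz":7}]'
python3 -m pendant '[{"rz":7},{"rz":7},{"rz":7},{"rz":7},{"rz":7},{"rz":7},{"rz":7},{"rz":7},{"rz":7},{"rz":6.6}]'
python3 go.py .4503 -.3705 .2 -76.1
```

```text
jar [[ 0.746 -0.127]]
bottle [[0.756 0.141]]
glass [[0.362 0.111]]
pot [[ 0.391 -0.083]]
tin [[ 0.67  -0.421]]
beaker [[ 0.853 -0.001]]
cup? [[0.64  0.445]]
pos [0.2566 0.5144 0.231 ] yaw 63.48 z [-3.e-04 -4.e-04 -1.e+00] F [-0.6 -0.3  0.5] w 0.0852 g 0.0 t 0.3 q [ 0.99  0.28  1.51  0.    1.36 -0.12]
rz 139.58 shift now(mm) [-568.4 -705.3   31.4]
shift after turn(mm) [-24.6 905.5  31. ] full rotvec [-2.0000e-02  4.0000e-02  1.3958e+02]invalid input
invalid input
```

```bash
python3 -m pendant '[{"dx":0,"dy":0,"dz":0,"rx":0,"ry":0,"rz":7,"hand":0.0854}]'; python3 -m pendant '[{"rz":7,"hand":0.0854}]'; python3 -m pendant '[{"dx":0,"dy":0,"dz":0,"rx":0,"ry":0,"rz":7}]'
```

```text
clock: 0.38
position: [0.2567, 0.5144, 0.2311]
ee_rot: [-0.0, 0.289, 0.957, -0.0]
contact_force: [0.5, -1.3, -0.3]
width: 0.0856
gripper_force: 0.0invalid input
invalid input
```

```bash
python3 -m pendant '[{"dx":0,"dy":0,"dz":0,"rx":0,"ry":0,"rz":7,"hand":0.0854},{"dx":0,"dy":0,"dz":0,"rx":0,"ry":0,"rz":7,"hand":0.0854},{"dx":0,"dy":0,"dz":0,"rx":0,"ry":0,"rz":7,"hand":0.0854},{"dx":0,"dy":0,"dz":0,"rx":0,"ry":0,"rz":7,"hand":0.0854},{"dx":0,"dy":0,"dz":0,"rx":0,"ry":0,"rz":7,"hand":0.0854},{"dx":0,"dy":0,"dz":0,"rx":0,"ry":0,"rz":7,"hand":0.0854},{"dx":0,"dy":0,"dz":0,"rx":0,"ry":0,"rz":7,"hand":0.0854},{"dx":0,"dy":0,"dz":0,"rx":0,"ry":0,"rz":7,"hand":0.0854},{"dx":0,"dy":0,"dz":0,"rx":0,"ry":0,"rz":7,"hand":0.0854},{"dx":0,"dy":0,"dz":0,"rx":0,"ry":0,"rz":7,"hand":0.0854}]' >/dev/null
python3 -m pendant '[{"dx":0,"dy":0,"dz":0,"rx":0,"ry":0,"rz":7,"hand":0.0854},{"dx":0,"dy":0,"dz":0,"rx":0,"ry":0,"rz":7,"hand":0.0854},{"dx":0,"dy":0,"dz":0,"rx":0,"ry":0,"rz":7,"hand":0.0854},{"dx":0,"dy":0,"dz":0,"rx":0,"ry":0,"rz":7,"hand":0.0854},{"dx":0,"dy":0,"dz":0,"rx":0,"ry":0,"rz":7,"hand":0.0854},{"dx":0,"dy":0,"dz":0,"rx":0,"ry":0,"rz":7,"hand":0.0854},{"dx":0,"dy":0,"dz":0,"rx":0,"ry":0,"rz":7,"hand":0.0854},{"dx":0,"dy":0,"dz":0,"rx":0,"ry":0,"rz":7,"hand":0.0854},{"dx":0,"dy":0,"dz":0,"rx":0,"ry":0,"rz":6.6,"hand":0.0854}]' >/dev/null
python3 go.py .4503 -.3705 .2 -76.1
```

```text
pos [0.2567 0.5145 0.2312] yaw -76.46 z [-1.e-04 -1.e-04 -1.e+00] F [ 0.3 -0.6 -1. ] w 0.0855 g 0.0 t 1.97 q [0.99 0.28 1.51 0.   1.36 2.32]
rz -0.36 shift now(mm) [-19.  905.7  31.3]
shift after turn(mm) [-24.7 905.6  31.2] full rotvec [ 0.01  0.01 -0.36]
```

```bash
python3 -m pendant '[{"dx":0,"dy":0.01,"dz":0,"rx":0,"ry":0,"rz":0,"hand":0.0854},{"dx":0,"dy":0.02,"dz":0,"rx":0,"ry":0,"rz":0,"hand":0.0854},{"dx":0,"dy":0.03,"dz":0,"rx":0,"ry":0,"rz":0,"hand":0.0854},{"dx":0,"dy":0.03,"dz":0,"rx":0,"ry":0,"rz":0,"hand":0.0854},{"dx":0,"dy":0.03,"dz":0,"rx":0,"ry":0,"rz":0,"hand":0.0854},{"dx":0,"dy":0.03,"dz":0,"rx":0,"ry":0,"rz":0,"hand":0.0854},{"dx":0,"dy":0.03,"dz":0,"rx":0,"ry":0,"rz":0,"hand":0.0854},{"dx":0,"dy":0.03,"dz":0,"rx":0,"ry":0,"rz":0,"hand":0.0854},{"dx":0,"dy":0.03,"dz":0,"rx":0,"ry":0,"rz":0,"hand":0.0854},{"dx":0,"dy":0.03,"dz":0,"rx":0,"ry":0,"rz":0,"hand":0.0854}]' >/dev/null
python3 -m pendant '[{"dx":0,"dy":0.03,"dz":0,"rx":0,"ry":0,"rz":0,"hand":0.0854},{"dx":0,"dy":0.03,"dz":0,"rx":0,"ry":0,"rz":0,"hand":0.0854},{"dx":0,"dy":0.03,"dz":0,"rx":0,"ry":0,"rz":0,"hand":0.0854},{"dx":0,"dy":0.03,"dz":0,"rx":0,"ry":0,"rz":0,"hand":0.0854},{"dx":0,"dy":0.03,"dz":0,"rx":0,"ry":0,"rz":0,"hand":0.0854},{"dx":0,"dy":0.03,"dz":0,"rx":0,"ry":0,"rz":0,"hand":0.0854},{"dx":0,"dy":0.03,"dz":0,"rx":0,"ry":0,"rz":0,"hand":0.0854},{"dx":0,"dy":0.03,"dz":0,"rx":0,"ry":0,"rz":0,"hand":0.0854},{"dx":0,"dy":0.03,"dz":0,"rx":0,"ry":0,"rz":0,"hand":0.0854},{"dx":0,"dy":0.03,"dz":0,"rx":0,"ry":0,"rz":0,"hand":0.0854}]' >/dev/null
python3 -m pendant '[{"dx":0,"dy":0.03,"dz":0,"rx":0,"ry":0,"rz":0,"hand":0.0854},{"dx":0,"dy":0.03,"dz":0,"rx":0,"ry":0,"rz":0,"hand":0.0854},{"dx":0,"dy":0.03,"dz":0,"rx":0,"ry":0,"rz":0,"hand":0.0854},{"dx":0,"dy":0.03,"dz":0,"rx":0,"ry":0,"rz":0,"hand":0.0854},{"dx":0,"dy":0.03,"dz":0,"rx":0,"ry":0,"rz":0,"hand":0.0854},{"dx":0,"dy":0.03,"dz":0,"rx":0,"ry":0,"rz":0,"hand":0.0854},{"dx":0,"dy":0.03,"dz":0,"rx":0,"ry":0,"rz":0,"hand":0.0854},{"dx":0,"dy":0.03,"dz":0,"rx":0,"ry":0,"rz":0,"hand":0.0854},{"dx":0,"dy":0.03,"dz":0,"rx":0,"ry":0,"rz":0,"hand":0.0854},{"dx":0,"dy":0.02,"dz":0,"rx":0,"ry":0,"rz":0,"hand":0.0854},{"dx":0,"dy":0.01,"dz":0,"rx":0,"ry":0,"rz":0,"hand":0.0854},{"dx":0,"dy":0,"dz":0,"rx":0,"ry":0,"rz":-0.36,"hand":0.0854}]' >/dev/null
python3 go.py .4503 -.3705 .2 -76.1
```

```text
pos [ 0.4652 -0.332   0.2308] yaw -75.75 z [-4.e-04 -2.e-04 -1.e+00] F [ 0.  -0.3 -0.4] w 0.0852 g 0.0 t 4.63 q [-0.74  0.27  1.51 -0.    1.36  0.58]
rz 0.35 shift now(mm) [-23.9  33.7  30.8]
shift after turn(mm) [-23.7  33.8  30.8] full rotvec [0.   0.03 0.35]
```

```bash
python3 -m pendant '[{"dx":-0.012,"dy":0.017,"dz":0.02,"rx":0,"ry":0,"rz":0.35,"hand":0.0854},{"dx":-0.012,"dy":0.017,"dz":0.02,"rx":0,"ry":0,"rz":0,"hand":0.0854},{"dx":0,"dy":0,"dz":0.03,"rx":0,"ry":0,"rz":0,"hand":0.0854},{"dx":0,"dy":0,"dz":0.03,"rx":0,"ry":0,"rz":0,"hand":0.0854},{"dx":0,"dy":0,"dz":0.03,"rx":0,"ry":0,"rz":0,"hand":0.0854},{"dx":0,"dy":0,"dz":0.02,"rx":0,"ry":0,"rz":0,"hand":0.0854},{"dx":0,"dy":0,"dz":0.01,"rx":0,"ry":0,"rz":0,"hand":0.0854},{"dx":0,"dy":0,"dz":0,"rx":0,"ry":0,"rz":0,"hand":0.0854},{"dx":0,"dy":0,"dz":0,"rx":0,"ry":0,"rz":0,"hand":0.0854}]' >/dev/null
python3 go.py .4503 -.3705 .01 -76.1
```

```text
pos [ 0.4506 -0.3682  0.0719] yaw -76.03 z [ 2.e-04  2.e-04 -1.e+00] F [-0.1  0.3 -0.8] w 0.0854 g 0.0 t 5.38 q [-0.8   0.42  1.72  0.    1.01  0.52]
rz 0.07 shift now(mm) [-0.9  2.2 61.9]
shift after turn(mm) [-0.9  2.2 61.9] full rotvec [-0.01 -0.01  0.07]
```

```bash
python3 -m pendant '[{"dx":-0.001,"dy":0.002,"dz":0.02,"rx":0,"ry":0,"rz":0,"hand":0.0854},{"dx":0,"dy":0,"dz":0.02,"rx":0,"ry":0,"rz":0,"hand":0.0854},{"dx":0,"dy":0,"dz":0.015,"rx":0,"ry":0,"rz":0,"hand":0.0854},{"dx":0,"dy":0,"dz":0.007,"rx":0,"ry":0,"rz":0,"hand":0.0854},{"dx":0,"dy":0,"dz":0,"rx":0,"ry":0,"rz":0,"hand":0.0854},{"dx":0,"dy":0,"dz":0,"rx":0,"ry":0,"rz":0,"hand":0.0854}]' 35
python3 -m pendant '[{"dx":0,"dy":0,"dz":0,"rx":0,"ry":0,"rz":0,"hand":0.06},{"dx":0,"dy":0,"dz":0,"rx":0,"ry":0,"rz":0,"hand":0.05},{"dx":0,"dy":0,"dz":0,"rx":0,"ry":0,"rz":0,"hand":0.05},{"dx":0,"dy":0,"dz":0,"rx":0,"ry":0,"rz":0,"hand":0.05},{"dx":0,"dy":0,"dz":0,"rx":0,"ry":0,"rz":0,"hand":0.05},{"dx":0,"dy":0,"dz":0,"rx":0,"ry":0,"rz":0,"hand":0.05},{"dx":0,"dy":0,"dz":0,"rx":0,"ry":0,"rz":0,"hand":0.05},{"dx":0,"dy":0,"dz":0,"rx":0,"ry":0,"rz":0,"hand":0.05}]' 35
python3 go.py .4503 -.3705 .01 -76.1
```

```text
clock: 5.88
position: [0.4508, -0.3716, 0.0105]
ee_rot: [0.001, 0.993, 0.121, 0.001]
contact_force: [0.5, 0.1, -0.4]
width: 0.0855
gripper_force: 0.0
clock: 6.55
position: [0.4506, -0.3714, 0.0107]
ee_rot: [0.001, 0.993, 0.121, 0.001]
contact_force: [-0.6, 1.4, 6.3]
width: 0.0595
gripper_force: 40.1
pos [ 0.4506 -0.3714  0.0107] yaw -76.11 z [ 0.0016 -0.001  -1.    ] F [-0.6  1.4  6.3] w 0.0595 g 40.1 t 6.55 q [-0.81  0.49  1.78  0.    0.87  0.52]
rz -0.01 shift now(mm) [-0.1 -0.9  0.7]
shift after turn(mm) [-0.1 -0.9  0.7] full rotvec [ 0.08 -0.07 -0.01]
```

```bash
python3 -m pendant '[{"dx":0,"dy":0,"dz":-0.01,"rx":0,"ry":0,"rz":0,"hand":0.05},{"dx":0,"dy":0,"dz":-0.02,"rx":0,"ry":0,"rz":0,"hand":0.05},{"dx":0,"dy":0,"dz":-0.03,"rx":0,"ry":0,"rz":0,"hand":0.05},{"dx":0,"dy":0,"dz":-0.03,"rx":0,"ry":0,"rz":0,"hand":0.05},{"dx":0,"dy":0,"dz":-0.03,"rx":0,"ry":0,"rz":0,"hand":0.05},{"dx":0,"dy":0,"dz":-0.03,"rx":0,"ry":0,"rz":4,"hand":0.05},{"dx":0,"dy":0,"dz":-0.03,"rx":0,"ry":0,"rz":5,"hand":0.05},{"dx":0,"dy":0,"dz":-0.02,"rx":0,"ry":0,"rz":5,"hand":0.05},{"dx":0,"dy":0,"dz":-0.01,"rx":0,"ry":0,"rz":5,"hand":0.05},{"dx":0,"dy":0,"dz":0,"rx":0,"ry":0,"rz":5,"hand":0.05},{"dx":0,"dy":0,"dz":0,"rx":0,"ry":0,"rz":0,"hand":0.05}]' 35
python3 go.py .605 .1327 .22 -100.1
```

```text
clock: 7.47
position: [0.4499, -0.371, 0.2205]
ee_rot: [0.001, 0.996, -0.089, 0.001]
contact_force: [0.4, 0.3, -3.2]
width: 0.0595
gripper_force: 39.2
pos [ 0.4499 -0.371   0.2205] yaw -100.18 z [ 0.0011 -0.0012 -1.    ] F [ 0.4  0.3 -3.2] w 0.0595 g 39.2 t 7.47 q [-0.81  0.29  1.51 -0.    1.34  0.94]
rz -0.08 shift now(mm) [ 6.360e+01 -5.232e+02  1.000e-01]
shift after turn(mm) [ 6.430e+01 -5.231e+02  5.000e-01] full rotvec [ 0.06 -0.07 -0.08]
```

```bash
python3 -m pendant '[{"dx":0.001,"dy":-0.01,"dz":0,"rx":0,"ry":0,"rz":0,"hand":0.05},{"dx":0.002,"dy":-0.02,"dz":0,"rx":0,"ry":0,"rz":0,"hand":0.05},{"dx":0.004,"dy":-0.03,"dz":0,"rx":0,"ry":0,"rz":0,"hand":0.05},{"dx":0.004,"dy":-0.03,"dz":0,"rx":0,"ry":0,"rz":0,"hand":0.05},{"dx":0.004,"dy":-0.03,"dz":0,"rx":0,"ry":0,"rz":0,"hand":0.05},{"dx":0.004,"dy":-0.03,"dz":0,"rx":0,"ry":0,"rz":0,"hand":0.05},{"dx":0.004,"dy":-0.03,"dz":0,"rx":0,"ry":0,"rz":0,"hand":0.05},{"dx":0.004,"dy":-0.03,"dz":0,"rx":0,"ry":0,"rz":0,"hand":0.05},{"dx":0.004,"dy":-0.03,"dz":0,"rx":0,"ry":0,"rz":0,"hand":0.05},{"dx":0.004,"dy":-0.03,"dz":0,"rx":0,"ry":0,"rz":0,"hand":0.05}]' >/dev/null
python3 -m pendant '[{"dx":0.004,"dy":-0.03,"dz":0,"rx":0,"ry":0,"rz":0,"hand":0.05},{"dx":0.004,"dy":-0.03,"dz":0,"rx":0,"ry":0,"rz":0,"hand":0.05},{"dx":0.004,"dy":-0.03,"dz":0,"rx":0,"ry":0,"rz":0,"hand":0.05},{"dx":0.004,"dy":-0.03,"dz":0,"rx":0,"ry":0,"rz":0,"hand":0.05},{"dx":0.004,"dy":-0.03,"dz":0,"rx":0,"ry":0,"rz":0,"hand":0.05},{"dx":0.004,"dy":-0.03,"dz":0,"rx":0,"ry":0,"rz":0,"hand":0.05},{"dx":0.004,"dy":-0.03,"dz":0,"rx":0,"ry":0,"rz":0,"hand":0.05},{"dx":0.001,"dy":-0.02,"dz":0,"rx":0,"ry":0,"rz":0,"hand":0.05},{"dx":0,"dy":-0.013,"dz":0,"rx":0,"ry":0,"rz":0,"hand":0.05},{"dx":0,"dy":0,"dz":0,"rx":0,"ry":0,"rz":0,"hand":0.05},{"dx":0,"dy":0,"dz":0,"rx":0,"ry":0,"rz":0,"hand":0.05}]' >/dev/null
python3 go.py .605 .1327 .14 -100.1
```

```text
pos [0.6021 0.1229 0.2185] yaw -99.98 z [-0.0021 -0.0011 -1.    ] F [ 0.1 -0.4 -2.8] w 0.0597 g 39.2 t 9.22 q [ 0.09  0.34  1.44 -0.    1.36  1.83]
rz 0.12 shift now(mm) [  1.4 -10.3  78.5]
shift after turn(mm) [  1.2 -10.2  78.5] full rotvec [0.09 0.11 0.12]
```

```bash
python3 -m pendant '[{"dx":0.001,"dy":-0.005,"dz":0.01,"rx":0,"ry":0,"rz":0.1,"hand":0.05},{"dx":0,"dy":-0.005,"dz":0.02,"rx":0,"ry":0,"rz":0,"hand":0.05},{"dx":0,"dy":0,"dz":0.025,"rx":0,"ry":0,"rz":0,"hand":0.05},{"dx":0,"dy":0,"dz":0.02,"rx":0,"ry":0,"rz":0,"hand":0.05},{"dx":0,"dy":0,"dz":0.01,"rx":0,"ry":0,"rz":0,"hand":0.05},{"dx":0,"dy":0,"dz":0,"rx":0,"ry":0,"rz":0,"hand":0.05},{"dx":0,"dy":0,"dz":0,"rx":0,"ry":0,"rz":0,"hand":0.05}]' >/dev/null
python3 go.py .605 .1327 .1127 -100.1
python3 - <<'E'
from h import *
s=manip.get_image("scene");t=manip.get_image("top")
C=np.zeros((600,800,3),np.uint8)
C[:,:400]=show(s,340,170,440,320,4);a=show(t,220,170,320,290,4);C[:480,400:]=a
# predicted column corners from top-view estimate
c=np.array([.605,.1327]);x=np.array([np.cos(np.radians(-10.1)),np.sin(np.radians(-10.1))]);y=np.array([-x[1],x[0]])
P=[[*(c+sx*.05*x+sy*.03*y),z] for z in(.012,.102) for sx,sy in((1,1),(1,-1),(-1,-1),(-1,1))]
for u,v in (proj(s,P)+.5): cv2.circle(C,(int((u-340)*4),int((v-170)*4)),3,(0,0,255),1)
cv2.imwrite("pics/c2.png",C)
E
```

```text
pos [0.6057 0.1316 0.1341] yaw -100.27 z [-8.e-04 -2.e-04 -1.e+00] F [ 0.6 -0.9 -3.2] w 0.0596 g 39.0 t 9.8 q [ 0.1   0.41  1.55 -0.    1.18  1.85]
rz -0.17 shift now(mm) [-0.9 -0.9 21.4]
shift after turn(mm) [-0.9 -0.9 21.4] full rotvec [ 0.02  0.04 -0.17]
```

View pics/c2.png

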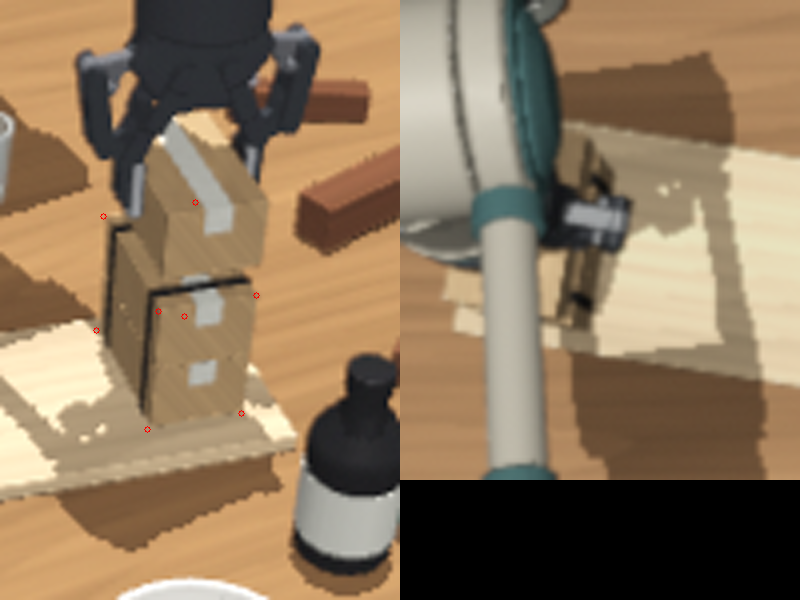

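The scene view puts the carton over the column, but the predicted column corners (red) miss the seen ones by up to 4 px. For example, the near top corner is seen at (152,293) and predicted at (158,311). I'll check this with a larger crop that includes the board corners.

Run:
```python
from h import *
f=np.load("v0.npz")["scene"];s=manip.get_image("scene");s["frame"]=f
C=show(s,275,210,420,308,5.5)
def pts(c,hx,hy,z,w=-10.1):
    x=np.array([np.cos(np.radians(w)),np.sin(np.radians(w))]);y=np.array([-x[1],x[0]])
    return [[*(np.array(c)+sx*hx*x+sy*hy*y),z] for sx,sy in((1,1),(1,-1),(-1,-1),(-1,1))]
for P,k in((pts((.605,.1327),.05,.03,.012)+pts((.605,.1327),.05,.03,.102),(0,0,255)),(pts((.5963,.0308),.07,.155,.012),(255,0,0))):
    q=proj(s,P);print(q.round(1).tolist())
    for u,v in q+.5: cv2.circle(C,(int((u-275)*5.5),int((v-210)*5.5)),4,k,1)
cv2.imwrite("pics/c3.png",C[:600,:800])
```

```text
[[399.8, 272.8], [376.5, 276.8], [363.7, 252.1], [385.5, 248.7], [403.5, 243.4], [379.1, 247.3], [365.5, 223.6], [388.3, 220.2]]
[[413.4, 279.0], [286.2, 301.1], [276.8, 263.2], [392.4, 245.0]]
```

View pics/c3.png

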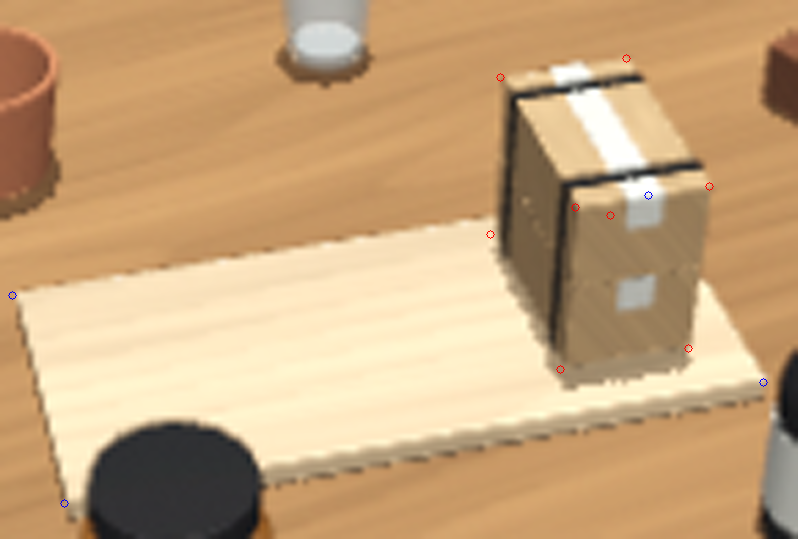

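Here the predictions match the seen corners within about 1 px. Earlier I had mistaken the strap, which is inset from the end, for the corner. The column pose stands, so I'll lower the carton.

```bash
python3 -m pendant '[{"dx":-0.001,"dy":-0.001,"dz":0.006,"rx":0,"ry":0,"rz":-0.15,"hand":0.05},{"dx":0,"dy":0,"dz":0.006,"rx":0,"ry":0,"rz":0,"hand":0.05},{"dx":0,"dy":0,"dz":0.004,"rx":0,"ry":0,"rz":0,"hand":0.05},{"dx":0,"dy":0,"dz":0.002,"rx":0,"ry":0,"rz":0,"hand":0.05},{"dx":0,"dy":0,"dz":0,"rx":0,"ry":0,"rz":0,"hand":0.05},{"dx":0,"dy":0,"dz":0,"rx":0,"ry":0,"rz":0,"hand":0.05}]' >/dev/null
python3 go.py .605 .1327 .1127 -100.1
python3 - <<'E'
from h import *
s=manip.get_image("scene")
C=show(s,340,170,440,320,4)
np.save("s2.npy",s["frame"])
def pts(c,hx,hy,z,w=-10.1):
    x=np.array([np.cos(np.radians(w)),np.sin(np.radians(w))]);y=np.array([-x[1],x[0]])
    return [[*(np.array(c)+sx*hx*x+sy*hy*y),z] for sx,sy in((1,1),(1,-1),(-1,-1),(-1,1))]
st=manip.get_state()["position"];b=st[2]-.0107
c=st[:2]
C=show(s,355,195,415,287,6.5)
for P,k in((pts((.605,.1327),.05,.03,.012)+pts((.605,.1327),.05,.03,.102),(0,0,255)),(pts(c,.05,.03,b)+pts(c,.05,.03,b+.045),(255,0,0))):
    for u,v in proj(s,P)+.5: cv2.circle(C,(int((u-355)*6.5),int((v-195)*6.5)),3,k,1)
cv2.imwrite("pics/c4.png",C)
E
```

```text
pos [0.6049 0.1337 0.116 ] yaw -100.05 z [-4.e-04  0.e+00 -1.e+00] F [-0.1  0.2 -3.2] w 0.0593 g 39.2 t 10.45 q [0.11 0.42 1.58 0.   1.14 1.85]
rz 0.05 shift now(mm) [0.3 0.9 3.3]
shift after turn(mm) [0.3 0.9 3.3] full rotvec [0.   0.02 0.05]
```

View pics/c4.png

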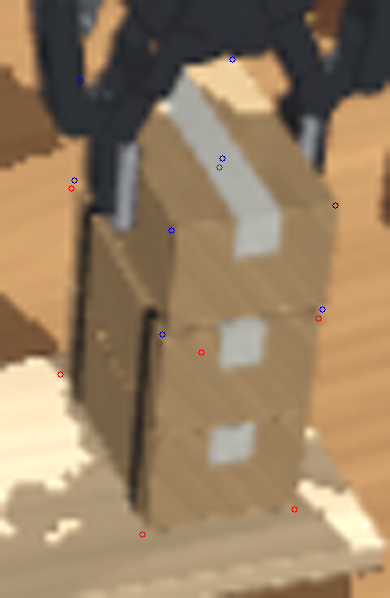

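```bash
python3 -m pendant '[{"dx":0,"dy":0.001,"dz":0.001,"rx":0,"ry":0,"rz":0,"hand":0.05},{"dx":0,"dy":0,"dz":0.001,"rx":0,"ry":0,"rz":0,"hand":0.05},{"dx":0,"dy":0,"dz":0.001,"rx":0,"ry":0,"rz":0,"hand":0.05},{"dx":0,"dy":0,"dz":0.001,"rx":0,"ry":0,"rz":0,"hand":0.05},{"dx":0,"dy":0,"dz":0,"rx":0,"ry":0,"rz":0,"hand":0.05},{"dx":0,"dy":0,"dz":0,"rx":0,"ry":0,"rz":0,"hand":0.05}]' >/dev/null
python3 go.py .605 .1327 .1127 -100.1
```

```text
pos [0.6049 0.1326 0.1128] yaw -100.05 z [ 5.e-04  0.e+00 -1.e+00] F [-1.1 -0.1  0.7] w 0.0593 g 39.5 t 11.0 q [ 0.1   0.42  1.58 -0.    1.13  1.85]
rz 0.05 shift now(mm) [ 0.1 -0.1  0.1]
shift after turn(mm) [ 0.1 -0.1  0.1] full rotvec [-0.01 -0.03  0.05]
```

```bash
python3 -m pendant '[{"dx":0,"dy":0,"dz":0,"rx":0,"ry":0,"rz":0,"hand":0.062},{"dx":0,"dy":0,"dz":0,"rx":0,"ry":0,"rz":0,"hand":0.066},{"dx":0,"dy":0,"dz":0,"rx":0,"ry":0,"rz":0,"hand":0.072},{"dx":0,"dy":0,"dz":0,"rx":0,"ry":0,"rz":0,"hand":0.08},{"dx":0,"dy":0,"dz":0,"rx":0,"ry":0,"rz":0,"hand":0.0854},{"dx":0,"dy":0,"dz":-0.01,"rx":0,"ry":0,"rz":0,"hand":0.0854},{"dx":0,"dy":0,"dz":-0.02,"rx":0,"ry":0,"rz":0,"hand":0.0854},{"dx":0,"dy":0,"dz":-0.03,"rx":0,"ry":0,"rz":0,"hand":0.0854},{"dx":0,"dy":0,"dz":-0.03,"rx":0,"ry":0,"rz":0,"hand":0.0854},{"dx":0,"dy":0,"dz":-0.03,"rx":0,"ry":0,"rz":0,"hand":0.0854},{"dx":0,"dy":0,"dz":-0.01,"rx":0,"ry":0,"rz":0,"hand":0.0854}]'
python3 go.py .4950 .3701 .24 12.1
```

```text
clock: 11.92
position: [0.6071, 0.1329, 0.2483]
ee_rot: [-0.001, 0.996, -0.088, 0.005]
contact_force: [0.4, -0.1, -0.1]
width: 0.0855
gripper_force: 0.0
pos [0.6071 0.1329 0.2483] yaw -100.05 z [ 0.0093  0.0011 -1.    ] F [ 0.4 -0.1 -0.1] w 0.0855 g 0.0 t 11.92 q [0.1  0.33 1.38 0.   1.42 1.85]
rz -112.15 shift now(mm) [-151.8 -214.     7.5]
shift after turn(mm) [255.4 -59.9   8.3] full rotvec [   0.4    -0.49 -112.15]
```

```bash
python3 -m pendant '[{"dx":0,"dy":0,"dz":0,"rx":0,"ry":0,"rz":-7,"hand":0.0854},{"dx":0,"dy":0,"dz":0,"rx":0,"ry":0,"rz":-7,"hand":0.0854},{"dx":0,"dy":0,"dz":0,"rx":0,"ry":0,"rz":-7,"hand":0.0854},{"dx":0,"dy":0,"dz":0,"rx":0,"ry":0,"rz":-7,"hand":0.0854},{"dx":0,"dy":0,"dz":0,"rx":0,"ry":0,"rz":-7,"hand":0.0854},{"dx":0,"dy":0,"dz":0,"rx":0,"ry":0,"rz":-7,"hand":0.0854},{"dx":0,"dy":0,"dz":0,"rx":0,"ry":0,"rz":-7,"hand":0.0854},{"dx":0,"dy":0,"dz":0,"rx":0,"ry":0,"rz":-7,"hand":0.0854}]' >/dev/null
python3 -m pendant '[{"dx":0,"dy":0,"dz":0,"rx":0,"ry":0,"rz":-7,"hand":0.0854},{"dx":0,"dy":0,"dz":0,"rx":0,"ry":0,"rz":-7,"hand":0.0854},{"dx":0,"dy":0,"dz":0,"rx":0,"ry":0,"rz":-7,"hand":0.0854},{"dx":0,"dy":0,"dz":0,"rx":0,"ry":0,"rz":-7,"hand":0.0854},{"dx":0,"dy":0,"dz":0,"rx":0,"ry":0,"rz":-7,"hand":0.0854},{"dx":0,"dy":0,"dz":0,"rx":0,"ry":0,"rz":-7,"hand":0.0854},{"dx":0,"dy":0,"dz":0,"rx":0,"ry":0,"rz":-7,"hand":0.0854},{"dx":0,"dy":0,"dz":0,"rx":0,"ry":0,"rz":-7,"hand":0.0854},{"dx":0,"dy":0,"dz":0,"rx":0,"ry":0,"rz":0,"hand":0.0854}]' >/dev/null
python3 go.py .4976 .3593 .24 12.1
```

```text
pos [0.6045 0.1326 0.2422] yaw 12.06 z [-5.e-04  0.e+00 -1.e+00] F [-0.5  0.4 -0.1] w 0.0852 g 0.0 t 13.33 q [ 0.1   0.34  1.39  0.    1.42 -0.11]
rz -0.04 shift now(mm) [244.  -57.2   2.2]
shift after turn(mm) [244.1 -57.1   2.2] full rotvec [-0.03 -0.01 -0.04]
```

```bash
python3 -m pendant '[{"dx":0.012,"dy":-0.003,"dz":0,"rx":0,"ry":0,"rz":0,"hand":0.0854},{"dx":0.024,"dy":-0.006,"dz":0,"rx":0,"ry":0,"rz":0,"hand":0.0854},{"dx":0.03,"dy":-0.007,"dz":0,"rx":0,"ry":0,"rz":0,"hand":0.0854},{"dx":0.03,"dy":-0.007,"dz":0,"rx":0,"ry":0,"rz":0,"hand":0.0854},{"dx":0.03,"dy":-0.007,"dz":0,"rx":0,"ry":0,"rz":0,"hand":0.0854},{"dx":0.03,"dy":-0.007,"dz":0,"rx":0,"ry":0,"rz":0,"hand":0.0854},{"dx":0.03,"dy":-0.007,"dz":0,"rx":0,"ry":0,"rz":0,"hand":0.0854},{"dx":0.03,"dy":-0.006,"dz":0,"rx":0,"ry":0,"rz":0,"hand":0.0854},{"dx":0.018,"dy":-0.005,"dz":0,"rx":0,"ry":0,"rz":0,"hand":0.0854},{"dx":0.01,"dy":-0.002,"dz":0,"rx":0,"ry":0,"rz":0,"hand":0.0854},{"dx":0,"dy":0,"dz":0,"rx":0,"ry":0,"rz":0,"hand":0.0854},{"dx":0,"dy":0,"dz":0,"rx":0,"ry":0,"rz":0,"hand":0.0854}]' >/dev/null
python3 go.py .4976 .3593 .012 12.1
python3 - <<'E'
from h import *
t=manip.get_image("top");s=manip.get_image("scene")
C=np.zeros((600,800,3),np.uint8)
C[:,:400]=show(s,350,190,430,310,5);a=show(t,215,190,295,270,5);C[:400,400:]=a
cv2.imwrite("pics/c5.png",C)
hsv=cv2.cvtColor(t["frame"],cv2.COLOR_RGB2HSV).astype(int);H,S,V=hsv[...,0],hsv[...,1],hsv[...,2]
m=np.zeros(V.shape,bool);k=((S>=66)&(S<102)&(V>190))
for b in blobs(k,15):
    y,x=np.nonzero(b)
    if 230<x.mean()<275 and 195<y.mean()<256: m|=b; print(x.min(),x.max(),y.min(),y.max())
hull=cv2.convexHull(np.argwhere(m)[:,::-1].astype(np.int32));mm=np.zeros(V.shape,np.uint8);cv2.fillPoly(mm,[hull],1)
print("top carton",rect(t,mm,.147))
E
```

```text
pos [0.4983 0.3595 0.2423] yaw 11.94 z [ 3.e-04 -8.e-04 -1.e+00] F [0.4 0.4 0.4] w 0.0858 g 0.0 t 14.33 q [ 0.51  0.33  1.4  -0.    1.41  0.3 ]
rz -0.16 shift now(mm) [ 1.000e-01 -7.000e-01  2.303e+02]
shift after turn(mm) [-1.000e-01 -7.000e-01  2.303e+02] full rotvec [ 0.    0.05 -0.16]
232 248 197 253
251 266 204 249
top carton (array([0.6037, 0.1332], dtype=float32), 0.1245, 0.0613, -10.6)
```

View pics/c5.png

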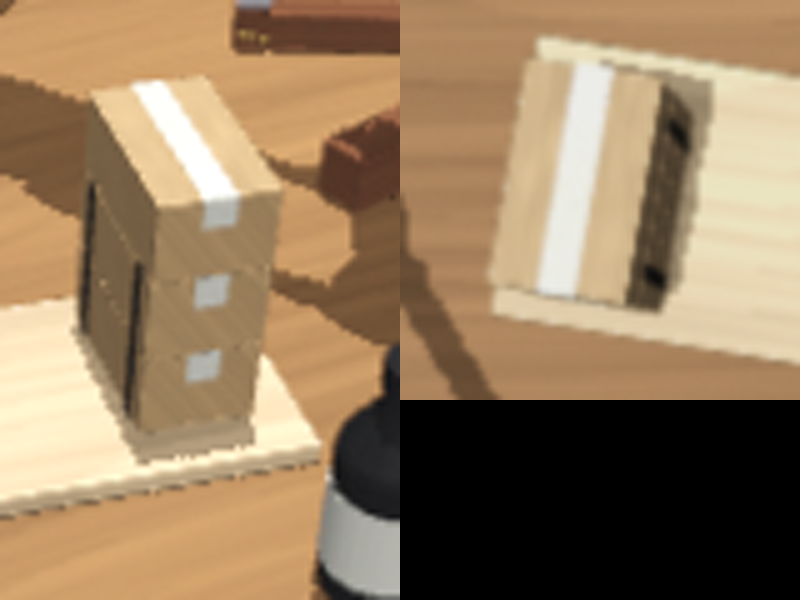

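The carton edges look continuous with the column in both views. The top face spans about (530,58)–(628,305) in the crop, so it is flush. Next I'll descend onto the square.

```bash
python3 -c "
from h import *
t=manip.get_image('top');print(plane(t,[[250.1,225.7]],.147))"
python3 -m pendant '[{"dx":0,"dy":-0.001,"dz":0.015,"rx":0,"ry":0,"rz":-0.15,"hand":0.0854},{"dx":0,"dy":0,"dz":0.03,"rx":0,"ry":0,"rz":0,"hand":0.0854},{"dx":0,"dy":0,"dz":0.03,"rx":0,"ry":0,"rz":0,"hand":0.0854},{"dx":0,"dy":0,"dz":0.03,"rx":0,"ry":0,"rz":0,"hand":0.0854},{"dx":0,"dy":0,"dz":0.03,"rx":0,"ry":0,"rz":0,"hand":0.0854},{"dx":0,"dy":0,"dz":0.03,"rx":0,"ry":0,"rz":0,"hand":0.0854},{"dx":0,"dy":0,"dz":0.03,"rx":0,"ry":0,"rz":0,"hand":0.0854},{"dx":0,"dy":0,"dz":0.02,"rx":0,"ry":0,"rz":0,"hand":0.0854},{"dx":0,"dy":0,"dz":0.01,"rx":0,"ry":0,"rz":0,"hand":0.0854},{"dx":0,"dy":0,"dz":0.009,"rx":0,"ry":0,"rz":0,"hand":0.0854},{"dx":0,"dy":0,"dz":0,"rx":0,"ry":0,"rz":0,"hand":0.0854},{"dx":0,"dy":0,"dz":0,"rx":0,"ry":0,"rz":0,"hand":0.0854}]' 60 >/dev/null
python3 go.py .4976 .3593 .008 12.1
python3 -m pendant '[{"dx":0,"dy":0,"dz":0,"rx":0,"ry":0,"rz":0,"hand":0.06},{"dx":0,"dy":0,"dz":0,"rx":0,"ry":0,"rz":0,"hand":0.05},{"dx":0,"dy":0,"dz":0,"rx":0,"ry":0,"rz":0,"hand":0.04},{"dx":0,"dy":0,"dz":0,"rx":0,"ry":0,"rz":0,"hand":0.03},{"dx":0,"dy":0,"dz":0,"rx":0,"ry":0,"rz":0,"hand":0.02},{"dx":0,"dy":0,"dz":0,"rx":0,"ry":0,"rz":0,"hand":0.02},{"dx":0,"dy":0,"dz":0,"rx":0,"ry":0,"rz":0,"hand":0.02},{"dx":0,"dy":0,"dz":0,"rx":0,"ry":0,"rz":0,"hand":0.02},{"dx":0,"dy":0,"dz":0,"rx":0,"ry":0,"rz":0,"hand":0.02},{"dx":0,"dy":0,"dz":0,"rx":0,"ry":0,"rz":0,"hand":0.02}]' 60 >/dev/null
python3 go.py .4976 .3593 .008 12.1
```

```text
[[0.60454771 0.1315712 ]]
pos [0.4985 0.3593 0.009 ] yaw 12.05 z [ 1.2e-03  6.0e-04 -1.0e+00] F [-0.5  0.2  0.2] w 0.0855 g 0.0 t 15.48 q [ 0.51  0.53  1.71 -0.    0.9   0.3 ]
rz -0.05 shift now(mm) [ 0.2 -0.9  1. ]
shift after turn(mm) [ 0.2 -0.9  1. ] full rotvec [ 0.07 -0.02 -0.05]
pos [0.4981 0.3597 0.0093] yaw 12.1 z [ 1.4e-03  9.0e-04 -1.0e+00] F [-0.2  0.3  5.9] w 0.0312 g 61.7 t 16.32 q [0.51 0.53 1.71 0.   0.9  0.3 ]
rz -0.0 shift now(mm) [-0.3 -0.5  1.3]
shift after turn(mm) [-0.3 -0.5  1.3] full rotvec [ 0.09 -0.03 -0.  ]
```

```bash
python3 -m pendant '[{"dx":0,"dy":0,"dz":-0.01,"rx":0,"ry":0,"rz":0,"hand":0.02},{"dx":0,"dy":0,"dz":-0.02,"rx":0,"ry":0,"rz":0,"hand":0.02},{"dx":0,"dy":0,"dz":-0.03,"rx":0,"ry":0,"rz":0,"hand":0.02},{"dx":0,"dy":0,"dz":-0.03,"rx":0,"ry":0,"rz":0,"hand":0.02},{"dx":0,"dy":0,"dz":-0.03,"rx":0,"ry":0,"rz":0,"hand":0.02},{"dx":0,"dy":0,"dz":-0.03,"rx":0,"ry":0,"rz":0,"hand":0.02},{"dx":0,"dy":0,"dz":-0.03,"rx":0,"ry":0,"rz":3.2,"hand":0.02},{"dx":0,"dy":0,"dz":-0.03,"rx":0,"ry":0,"rz":6,"hand":0.02},{"dx":0,"dy":0,"dz":-0.02,"rx":0,"ry":0,"rz":6,"hand":0.02},{"dx":0,"dy":0,"dz":-0.01,"rx":0,"ry":0,"rz":5,"hand":0.02},{"dx":0,"dy":0,"dz":0,"rx":0,"ry":0,"rz":2,"hand":0.02},{"dx":0,"dy":0,"dz":0,"rx":0,"ry":0,"rz":0,"hand":0.02}]' 60 >/dev/null
python3 go.py .5804 -.0051 .24 -10.1
```

```text
pos [0.4974 0.3592 0.2493] yaw -10.13 z [ 9.e-04  4.e-04 -1.e+00] F [ 0.2  0.3 -1.5] w 0.0311 g 61.0 t 17.32 q [ 0.51  0.32  1.39 -0.    1.43  0.69]
rz -0.03 shift now(mm) [-344.   145.8    9.2]
shift after turn(mm) [-344.1  145.6    9.3] full rotvec [ 0.05 -0.03 -0.03]
```

```bash
python3 -m pendant '[{"dx":-0.013,"dy":0.0055,"dz":0,"rx":0,"ry":0,"rz":0,"hand":0.02},{"dx":-0.026,"dy":0.011,"dz":0,"rx":0,"ry":0,"rz":0,"hand":0.02},{"dx":-0.026,"dy":0.011,"dz":0,"rx":0,"ry":0,"rz":0,"hand":0.02},{"dx":-0.026,"dy":0.011,"dz":0,"rx":0,"ry":0,"rz":0,"hand":0.02},{"dx":-0.026,"dy":0.011,"dz":0,"rx":0,"ry":0,"rz":0,"hand":0.02},{"dx":-0.026,"dy":0.011,"dz":0,"rx":0,"ry":0,"rz":0,"hand":0.02},{"dx":-0.026,"dy":0.011,"dz":0,"rx":0,"ry":0,"rz":0,"hand":0.02},{"dx":-0.026,"dy":0.011,"dz":0,"rx":0,"ry":0,"rz":0,"hand":0.02}]' >/dev/null
python3 -m pendant '[{"dx":-0.026,"dy":0.011,"dz":0,"rx":0,"ry":0,"rz":0,"hand":0.02},{"dx":-0.026,"dy":0.011,"dz":0,"rx":0,"ry":0,"rz":0,"hand":0.02},{"dx":-0.026,"dy":0.011,"dz":0,"rx":0,"ry":0,"rz":0,"hand":0.02},{"dx":-0.026,"dy":0.011,"dz":0,"rx":0,"ry":0,"rz":0,"hand":0.02},{"dx":-0.026,"dy":0.011,"dz":0,"rx":0,"ry":0,"rz":0,"hand":0.02},{"dx":-0.013,"dy":0.0055,"dz":0,"rx":0,"ry":0,"rz":0,"hand":0.02},{"dx":-0.006,"dy":0.003,"dz":0.009,"rx":0,"ry":0,"rz":0,"hand":0.02},{"dx":0,"dy":0,"dz":0,"rx":0,"ry":0,"rz":0,"hand":0.02},{"dx":0,"dy":0,"dz":0,"rx":0,"ry":0,"rz":0,"hand":0.02}]' >/dev/null
python3 go.py .5804 -.0051 .035 -10.1
python3 - <<'E'
from h import *
t=manip.get_image("top");s=manip.get_image("scene")
C=np.zeros((600,800,3),np.uint8)
C[:,:520]=show(s,270,130,400,280,4);a=show(t,230,180,300,280,4)
C[:400,520:]=a
cv2.imwrite("pics/c6.png",C)
E
```

```text
pos [ 0.5797 -0.0042  0.2379] yaw -10.11 z [-0.0033  0.0017 -1.    ] F [ 0.1  0.7 -1.4] w 0.0309 g 60.9 t 18.73 q [-0.13  0.28  1.48  0.    1.38  0.05]
rz -0.01 shift now(mm) [ -1.    1.5 202.9]
shift after turn(mm) [ -0.7   0.8 202.9] full rotvec [-0.2  -0.06 -0.01]
```

View pics/c6.png

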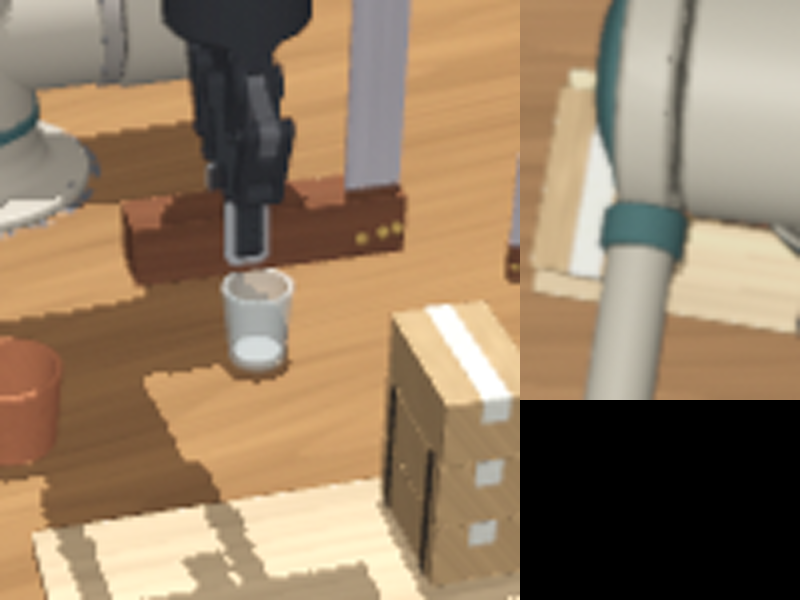

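The square is held level with its blade (350–405 px) on the column side. The grip is about 88 mm behind the heel, so it's clear to descend.

```bash
python3 -m pendant '[{"dx":-0.001,"dy":0.001,"dz":0.015,"rx":0,"ry":0,"rz":0,"hand":0.02},{"dx":0,"dy":0,"dz":0.03,"rx":0,"ry":0,"rz":0,"hand":0.02},{"dx":0,"dy":0,"dz":0.03,"rx":0,"ry":0,"rz":0,"hand":0.02},{"dx":0,"dy":0,"dz":0.03,"rx":0,"ry":0,"rz":0,"hand":0.02},{"dx":0,"dy":0,"dz":0.03,"rx":0,"ry":0,"rz":0,"hand":0.02},{"dx":0,"dy":0,"dz":0.03,"rx":0,"ry":0,"rz":0,"hand":0.02},{"dx":0,"dy":0,"dz":0.02,"rx":0,"ry":0,"rz":0,"hand":0.02},{"dx":0,"dy":0,"dz":0.01,"rx":0,"ry":0,"rz":0,"hand":0.02},{"dx":0,"dy":0,"dz":0.008,"rx":0,"ry":0,"rz":0,"hand":0.02},{"dx":0,"dy":0,"dz":0,"rx":0,"ry":0,"rz":0,"hand":0.02},{"dx":0,"dy":0,"dz":0,"rx":0,"ry":0,"rz":0,"hand":0.02},{"dx":0,"dy":0,"dz":0,"rx":0,"ry":0,"rz":0,"hand":0.02}]' >/dev/null
python3 go.py .5804 -.0051 .0213 -10.1
```

```text
pos [ 0.5831 -0.006   0.0378] yaw -10.09 z [ 3.2e-03 -2.0e-04 -1.0e+00] F [-0.2 -0.8 -1.5] w 0.031 g 60.9 t 19.83 q [-0.13  0.45  1.76  0.    0.93  0.05]
rz 0.01 shift now(mm) [ 0.4 -2.8 16.5]
shift after turn(mm) [ 0.4 -2.8 16.5] full rotvec [ 0.18 -0.02  0.01]
```

```bash
python3 -m pendant '[{"dx":0,"dy":-0.002,"dz":0.006,"rx":0,"ry":0,"rz":0,"hand":0.02},{"dx":0,"dy":-0.001,"dz":0.005,"rx":0,"ry":0,"rz":0,"hand":0.02},{"dx":0,"dy":0,"dz":0.003,"rx":0,"ry":0,"rz":0,"hand":0.02},{"dx":0,"dy":0,"dz":0,"rx":0,"ry":0,"rz":0,"hand":0.02},{"dx":0,"dy":0,"dz":0,"rx":0,"ry":0,"rz":0,"hand":0.02}]' >/dev/null
python3 go.py .5804 -.0051 .0213 -10.1
python3 -m pendant '[{"dx":0,"dy":0,"dz":0.001,"rx":0,"ry":0,"rz":0,"hand":0.02},{"dx":0,"dy":0,"dz":0.001,"rx":0,"ry":0,"rz":0,"hand":0.02},{"dx":0,"dy":0,"dz":0,"rx":0,"ry":0,"rz":0,"hand":0.02},{"dx":0,"dy":0,"dz":0,"rx":0,"ry":0,"rz":0,"hand":0.02}]' >/dev/null
python3 go.py .5804 -.0051 .0213 -10.1
```

```text
pos [ 0.5785 -0.0056  0.0221] yaw -10.11 z [-5.e-04  2.e-04 -1.e+00] F [-1.   0.7 -2.5] w 0.0314 g 60.9 t 20.25 q [-0.13  0.47  1.78  0.    0.89  0.05]
rz -0.01 shift now(mm) [0.8 1.8 0.8]
shift after turn(mm) [0.8 1.8 0.8] full rotvec [-0.03 -0.   -0.01]
pos [ 0.5791 -0.0057  0.0213] yaw -10.11 z [ 1.e-03 -1.e-04 -1.e+00] F [-1.6  0.   5.6] w 0.031 g 61.9 t 20.58 q [-0.13  0.47  1.78  0.    0.89  0.05]
rz -0.01 shift now(mm) [ 0.8  1.2 -0. ]
shift after turn(mm) [ 0.8  1.2 -0. ] full rotvec [ 0.06 -0.01 -0.01]
```

```bash
python3 -m pendant '[{"dx":0.003,"dy":0.001,"dz":-0.0008,"rx":0,"ry":0,"rz":0,"hand":0.02},{"dx":0.004,"dy":0,"dz":0,"rx":0,"ry":0,"rz":0,"hand":0.02},{"dx":0.003,"dy":0,"dz":0,"rx":0,"ry":0,"rz":0,"hand":0.02},{"dx":0.002,"dy":0,"dz":0,"rx":0,"ry":0,"rz":0,"hand":0.02},{"dx":0,"dy":0,"dz":0,"rx":0,"ry":0,"rz":0,"hand":0.02},{"dx":0,"dy":0,"dz":0,"rx":0,"ry":0,"rz":0,"hand":0.02}]' >/dev/null
python3 go.py .5839 .0146 .0213 -10.1
python3 -m pendant '[{"dx":0.002,"dy":0,"dz":0,"rx":0,"ry":0,"rz":0,"hand":0.02},{"dx":0.002,"dy":0,"dz":0,"rx":0,"ry":0,"rz":0,"hand":0.02},{"dx":0,"dy":0,"dz":0,"rx":0,"ry":0,"rz":0,"hand":0.02},{"dx":0,"dy":0,"dz":0,"rx":0,"ry":0,"rz":0,"hand":0.02}]' >/dev/null
python3 go.py .5839 .0146 .0213 -10.1
```

```text
pos [0.5825 0.0065 0.0213] yaw -10.09 z [ 1.2e-03  5.0e-04 -1.0e+00] F [0.5 0.8 1.8] w 0.0309 g 61.4 t 21.08 q [-0.11  0.47  1.77  0.    0.89  0.07]
rz 0.01 shift now(mm) [ 8.2  0.  -0. ]
shift after turn(mm) [ 8.2  0.  -0. ] full rotvec [ 0.07 -0.04  0.01]
pos [0.5828 0.0101 0.0213] yaw -10.11 z [ 5.e-04  1.e-04 -1.e+00] F [ 0.  -0.9  3. ] w 0.0312 g 61.6 t 21.42 q [-0.1   0.48  1.77  0.    0.89  0.07]
rz -0.01 shift now(mm) [ 4.6  0.3 -0. ]
shift after turn(mm) [ 4.6  0.3 -0. ] full rotvec [ 0.03 -0.01 -0.01]
```

```bash
python3 -m pendant '[{"dx":0.002,"dy":0,"dz":0,"rx":0,"ry":0,"rz":0,"hand":0.02},{"dx":0.001,"dy":0,"dz":0,"rx":0,"ry":0,"rz":0,"hand":0.02},{"dx":0,"dy":0,"dz":0,"rx":0,"ry":0,"rz":0,"hand":0.02},{"dx":0,"dy":0,"dz":0,"rx":0,"ry":0,"rz":0,"hand":0.02}]' >/dev/null
python3 go.py .5839 .0146 .0213 -10.1
python3 -m pendant '[{"dx":0.001,"dy":0,"dz":0,"rx":0,"ry":0,"rz":0,"hand":0.02},{"dx":0.001,"dy":0,"dz":0,"rx":0,"ry":0,"rz":0,"hand":0.02},{"dx":0,"dy":0,"dz":0,"rx":0,"ry":0,"rz":0,"hand":0.02},{"dx":0,"dy":0,"dz":0,"rx":0,"ry":0,"rz":0,"hand":0.02}]' >/dev/null
python3 go.py .5839 .0146 .0213 -10.1
```

```text
pos [0.5832 0.0129 0.0213] yaw -10.1 z [ 3.e-04 -1.e-04 -1.e+00] F [-0.7 -1.5  5.4] w 0.031 g 61.7 t 21.75 q [-0.1   0.48  1.77 -0.    0.89  0.08]
rz -0.0 shift now(mm) [ 1.8  0.4 -0. ]
shift after turn(mm) [ 1.8  0.4 -0. ] full rotvec [ 0.02  0.   -0.  ]
pos [0.5833 0.0137 0.0213] yaw -10.07 z [-1.0e-04 -2.1e-03 -1.0e+00] F [-0.6 -6.7  4.9] w 0.0311 g 61.9 t 22.08 q [-0.09  0.48  1.77 -0.    0.89  0.08]
rz 0.03 shift now(mm) [ 1.   0.4 -0. ]
shift after turn(mm) [ 1.   0.4 -0. ] full rotvec [0.01 0.12 0.03]
```

```bash
python3 -m pendant '[{"dx":0,"dy":0,"dz":0.0005,"rx":0,"ry":0,"rz":0,"hand":0.02},{"dx":0.0005,"dy":0,"dz":0.0005,"rx":0,"ry":0,"rz":0,"hand":0.02},{"dx":0.0005,"dy":0,"dz":0.0005,"rx":0,"ry":0,"rz":0,"hand":0.02},{"dx":0.0005,"dy":0,"dz":0,"rx":0,"ry":0,"rz":0,"hand":0.02},{"dx":0,"dy":0,"dz":0,"rx":0,"ry":0,"rz":0,"hand":0.02},{"dx":0,"dy":0,"dz":0,"rx":0,"ry":0,"rz":0,"hand":0.02},{"dx":0,"dy":0,"dz":0,"rx":0,"ry":0,"rz":0,"hand":0.02}]' 100 >/dev/null
python3 go.py .5839 .0146 .0213 -10.1; python3 -c "
from h import *;print(manip.get_state()['moment'])"
```

```text
pos [0.5834 0.0136 0.0214] yaw -10.02 z [-1.0e-04 -4.5e-03 -1.0e+00] F [ -5.2 -11.8  15.4] w 0.0305 g 100.6 t 22.67 q [-0.09  0.48  1.77 -0.01  0.89  0.09]
rz 0.08 shift now(mm) [1.  0.3 0.1]
shift after turn(mm) [1.  0.3 0.1] full rotvec [0.04 0.25 0.07]
[-1.51488137  0.71157383 -0.07900728]
```

```bash
python3 -m pendant '[{"dx":0,"dy":0,"dz":0.0003,"rx":0,"ry":0.1,"rz":0,"hand":0.02},{"dx":0.0005,"dy":0,"dz":0.0003,"rx":0,"ry":0.1,"rz":0,"hand":0.02},{"dx":0.0005,"dy":0,"dz":0.0002,"rx":0,"ry":0.1,"rz":0,"hand":0.02},{"dx":0,"dy":0,"dz":0,"rx":0,"ry":0,"rz":0,"hand":0.02},{"dx":0,"dy":0,"dz":0,"rx":0,"ry":0,"rz":0,"hand":0.02},{"dx":0,"dy":0,"dz":0,"rx":0,"ry":0,"rz":0,"hand":0.02}]' >/dev/null
python3 go.py .5839 .0146 .0213 -10.1
python3 - <<'E'
from h import *
print(manip.get_state()['moment'])
t=manip.get_image("top");s=manip.get_image("scene")
C=np.zeros((600,800,3),np.uint8)
C[:,:500]=show(s,310,160,435,310,4);a=show(t,225,180,300,280,4)
C[:400,500:]=a
cv2.imwrite("pics/c7.png",C)
E
```

```text
pos [0.5834 0.0137 0.0214] yaw -9.99 z [ 7.e-04 -9.e-04 -1.e+00] F [ -5.7 -13.6  20.6] w 0.0305 g 101.4 t 23.17 q [-0.1   0.48  1.77 -0.    0.89  0.08]
rz 0.11 shift now(mm) [1.  0.3 0.1]
shift after turn(mm) [1.  0.3 0.1] full rotvec [0.05 0.04 0.11]
[-2.09159067  1.05976551 -0.17243171]
```

View pics/c7.png

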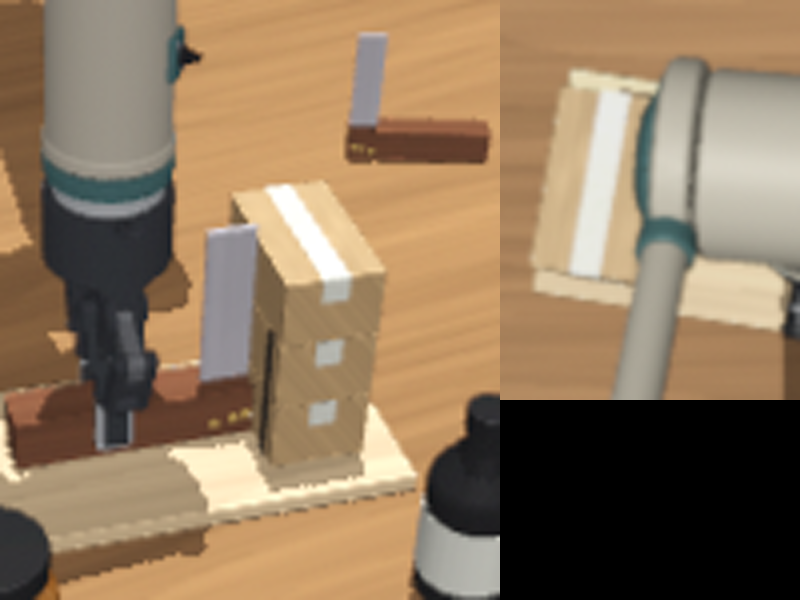

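The picture shows the stock flat on the board, its heel and blade on the column face at about (250,390), and the top carton still flush. I'll push forward a little more.

```bash
python3 -m pendant '[{"dx":0.0005,"dy":0,"dz":0,"rx":0,"ry":0.03,"rz":0,"hand":0.02},{"dx":0.0005,"dy":0,"dz":0,"rx":0,"ry":0.03,"rz":0,"hand":0.02},{"dx":0.0005,"dy":0,"dz":0,"rx":0,"ry":0.03,"rz":0,"hand":0.02},{"dx":0,"dy":0,"dz":0,"rx":0,"ry":0,"rz":0,"hand":0.02},{"dx":0,"dy":0,"dz":0,"rx":0,"ry":0,"rz":0,"hand":0.02},{"dx":0,"dy":0,"dz":0,"rx":0,"ry":0,"rz":0,"hand":0.02},{"dx":0,"dy":0,"dz":0,"rx":0,"ry":0,"rz":0,"hand":0.02},{"dx":0,"dy":0,"dz":0,"rx":0,"ry":0,"rz":0,"hand":0.02}]' >/dev/null
python3 go.py .5839 .0146 .0213 -10.1
python3 - <<'E'
from h import *
t=manip.get_image("top")
C=show(t,215,180,375,290,5);cv2.imwrite("pics/c8.png",C)
E
```

```text
pos [0.5834 0.0137 0.0214] yaw -9.96 z [ 5.0e-04 -1.7e-03 -1.0e+00] F [ -7.2 -18.1  21.4] w 0.0304 g 101.3 t 23.93 q [-0.09  0.48  1.77 -0.    0.89  0.08]
rz 0.14 shift now(mm) [1.  0.3 0.1]
shift after turn(mm) [1.  0.3 0.1] full rotvec [0.04 0.09 0.14]
```

View pics/c8.png

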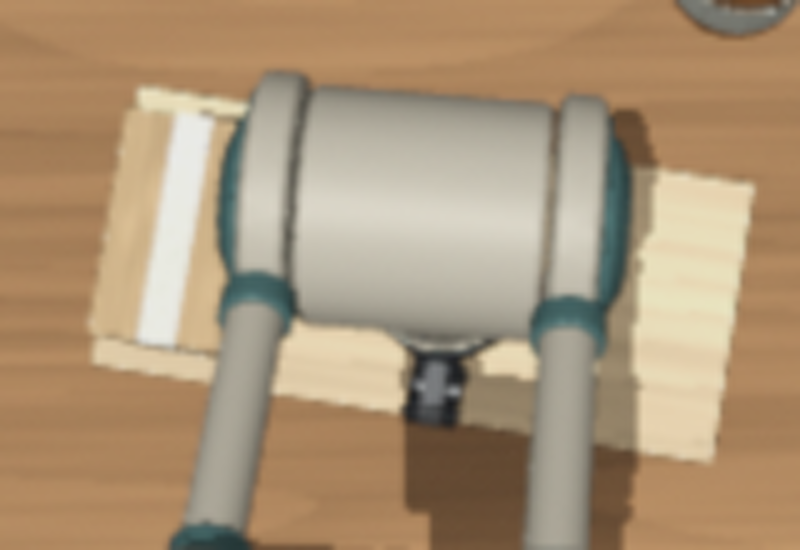

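The carton's corner is still at pixel (241,201.6), unchanged. The square is pressing about 19 N against the column and 21 N down. Handing in.

```bash
python3 -c "
from rig import manip;print(manip.sign_off())"
```

```text
the job is handed in; nothing more can be done
None
```

I handed the job in at about 24 s: the carton looks flush on the column in both camera views, and the square is still gripped and pressed into the corner at about 21 N down and 19 N against the column. I saw no jar, cup or bottle disturbed in the views I checked, but took no final picture of all of them.

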